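# Tug-check the latched drip box, then turn it over

## Task

Put the square steel tube offcut into the open drawer of the turn-over drip box and push the drawer home until its spring latch catches. Give the drawer pull a firm tug outward, without wrenching it, to make sure that the latch really holds, and only then swing the whole box by its handle bar fully upside down on its stand, so that the tube lies on the slotted cover to drip off; let go of everything. Leave the grease tin, the tape measure and the wooden block where they are.

Things in the scene. Friction and masses are not known exactly. Their poses are not given: they have to be found in the camera images.
- tube: Rusty square steel tube offcut, 30 x 30 mm in section, 85 mm long, 0.17 to 0.34 kg, loose on the bench. Origin: centre of its underside; its length runs along its own y. Its place is swapped at random with those of the tin and the tape measure.
- stand: Fixed grey steel stand of the drip box: foot plate 200 (x) x 110 (y) x 10 mm and at each x end a post (centres x = +-78 mm, 12 mm thick in x, 34 mm in y, tops 150 mm over the bench). Origin: centre of the underside, on the bench; z up. The box turns about a line along the stand's x, 135 mm above the origin. Place and yaw (to 0.25 rad) vary.
- sleeve: The box: dark steel sleeve 128 (x) x 96 (y) x 50 mm with a slotted cover on top (underside z = +20 mm, top +24 mm) and a 14 mm steel counterweight on its +y wall, turning on trunnions in the stand. Origin: its middle, on the turning axis; at the start its axes are parallel to the stand's. Its mouth faces its own -y, its handle bar is at +y.
- pivot (a point): Middle of the turning axis (fixed, same point as the sleeve's origin). The box turns about the stand's +x by half a turn from a stop at cover up to a stop at cover down, only so that the handle bar first rises and the mouth sinks. Some 10 N at the handle start it; past the top the counterweight helps it down and keeps it there; friction 0.4 N m.
- sleeve_handle (a point): Middle of the sleeve's handle bar: round steel, 10 mm diameter, along the sleeve's x, 86 mm free between its end brackets, at the sleeve's y = +105 mm, z = 0 (105 mm from the turning axis), 38 mm clear of the counterweight. It can be held from above and turns between the finger pads as the box swings.
- drawer: Aluminium drawer sliding in the sleeve along the sleeve's y, opens toward -y; inside 112 (x) x 87 (y) mm, open on top, walls 28 mm above the inner floor. Origin: middle of the inner floor, axes as the sleeve's; in the sleeve's frame at x = 0, z = -18 mm, y = -6.5 mm when home at its stop; starts 88 to 98 mm open. Slides with about 1.5 N; unlatched it runs out when turned over.
- drawer_pull (a point): Middle of the drawer's pull: round steel bar, 10 mm diameter, along the drawer's x, 76 mm free between its end brackets, 50 mm in front of the front plate (99.5 mm from the drawer's origin toward -y, 18 mm above it), level with the turning axis. Free above and below.
- drawer_bead (a point): Middle of the round bead (8 mm thick, along the drawer's x) on the top edge of the drawer's front plate, 46.5 mm from the drawer's origin toward -y and 48 mm above it. This is what the latch catches. The front plate below it is 6 mm thick and 124 mm wide.
- latch: Steel spring latch, 16 mm wide, on the cover at the sleeve's x = +40 mm. Origin: lower inner edge of its nose, at the sleeve's (40, -60, 27) mm when down. In the last 20 mm of travel the bead lifts the sloped nose 7 mm, needing a push of 8 to 18 N on the pull; it drops 3 mm before the stop. Then the drawer has 3 mm play and is held rigidly: a tug of 10 to 25 N is fair, over 60 N wrenches it.
- tin: Flat round grease tin, 70 mm across, 39 mm high, a bystander. Origin: centre of its underside.
- tape: Tape measure, 35 x 79 x 63 mm, standing upright, a bystander. Origin: centre of its underside.
- block: Pine block, 58 x 100 x 36 mm, a bystander to the left of the box. Origin: centre of its underside.
There are look-alikes about, which are no part of the job. What is shaped like the tube but blue is not meant.

How it is judged:
By the outcome, as a careful person would: the job done as asked, in the order asked, and still so for the second after the job is handed in, with the robot touching nothing.
It also fails if it takes over 72 s, if anything falls off the work surface, if the arm or the gripper's body presses on something with over 40 N, if the wrist force passes 120 N, or if a joint passes its speed limit or range.

## Robot

A 6-joint arm with a two-finger parallel gripper is mounted at the origin on a cart in front of the work surface, level with it; the furniture and walls round the work are solid. World frame = base frame: x ahead of the robot, y to its left, z up, the work surface at z = 0. Lengths are in mm, angles in rad, forces in N, time in s.
With the tool pointing down it reaches from about 325 to 1000 mm from the base axis. Payload 5.1 kg.
Tool frame: the origin (TCP) lies on the front face of the gripper's body, between the roots of the fingers; the fingertips stand 73 mm ahead of it and the grasp point (between the pads) lies 54 mm ahead of it; z points along the fingers, y is the line along which they close (so a half turn about z gives the same grasp; the last joint's range is limited). The gripper opens to 85 mm and grips with 20 to 120 N. Pads are 22 mm wide; open, the fingers measure 114 mm over their backs; the gripper's body (76 mm by 85 mm) begins 54 mm behind the grasp point. The pads swing forward as they close: fully open they stand 13 mm farther back than shut.
Start: joints at [-1.335, 0.124, 1.65, -0, 1.367, -0.083], TCP at [203.695, -617.247, 303.922] pointing down, gripper open.
Joint ranges: [-2.61, 2.61], [-1.02, 2.33], [0.03, 2.71], [-1.35, 4.49], [0.32, 2.68], [-2.91, 2.91]. Speed limits (rad/s): [2.57, 2.57, 3.14, 3.14, 3.14, 3.14].

## Interface

Orientations are given as a unit quaternion [x, y, z, w].
In Python, from bench import sense, cams, manip gives the robot as it stands. The module is installed in compiled form; this text tells all that it offers.
- The arm moves only by the shell command python3 -m jog 'ROWS' [FORCE]. ROWS is JSON, a list of rows, each an object of numbers: "tx", "ty", "tz": the shift along the tool's x, y, z in mm; "ax", "ay", "az": the turn, a rotation vector about the tool's x, y, z in rad; "claw": the finger opening in mm, from 0 to 85.4. A call has 1 to 20 rows; each row shifts and turns the commanded pose from where the row before left it, along the tool's axes as they then stand; what a row does not reach is not made up. A row lasts 1/12 s, in which the tool goes at most 41.7 mm and 7.16 degrees, less where a joint would pass 70% of its speed; a pose out of reach is approached as far as the arm can. A call is refused whole if a number of a shift passes 41.7 or a number of a turn 0.125, either way. A call with a gripper value outside its range is refused whole. The fingers move at their own pace and stop on an object; FORCE is the grip in N (left out, the last holds). Time passes only in rows, so rows that do not move let the fingers close. It gives the time, the measured TCP pose, the force, the opening and the grip force at its end, in the units of the state.
- sense(): the state, without advancing time (a new reading comes with each control period).
- cams.grab_frame(name): name is "scene" or "side" or "wrist"; returns the picture (480x640x3 uint8, blue, green, red); there is no depth.
- cams.camera_info(name): a dict with "intrinsics" (3x3 intrinsics, pixels), "k1" (the pictures are not rectified: a ray, as slopes to the right and down, at radius r is drawn at 1 + k1 r^2 times it, then the intrinsics apply), "rvec" (rotation vector, rad) and "tvec" (3), from world to camera coordinates, as OpenCV has them. Camera axes: x right, y down, z forward; pixel columns grow to the right and rows downward; lengths in mm; the calibration is good to about 2 mm. A picture is of the moment at which its call begins: read the wrist's pose just before it. camera_info takes no time and is no camera call; for the wrist camera it gives the pose at the moment of the call.
- manip.sign_off(): hands the job in; it is judged then, once.
Trained networks look in the newest picture that a camera, given by its name, has taken for a name from the list of things; names that differ only in an ending like _2 or _b are one class to them, and where a whole thing is asked for, a point or a joint stands for the part that bears it (a point fixed in the world has none). Each returns a list of dicts, best first, with "p" (0 to 1); they miss things now and then, are a little off and sometimes report something else, mostly with a low value. They report only what shows in the picture. A call takes as long as a camera call. They do not tell look-alikes from the thing itself.
- cams.regions_of(camera, thing): "pixels" (480x640 bool, what is visible of it) and "position" ([column, row] in pixels, amid what is visible of it).
The state is a dict: "time": time; "qpos": joint angles; "joint_vel": joint speeds; "joint_efforts": joint torques, N m; "tool_pos": TCP position; "eef_rot": TCP orientation; "contact_force": force on the tool from outside, world axes, zero at the start; "ft_torque": the same for the moment, N m; "width": opening from 0.0 (shut) to 1.0 (fully open); "grip_force": force on a finger pad.
Only numpy, scipy, OpenCV 4.12 (cv2) and the standard library are available. Lean on these libraries where they do the work, as an engineer would, in place of code of your own. Each camera call takes 0.05 s, during which the arm holds its last target. There are 200 camera calls.

## Working session

There is one attempt and no reset: what is moved stays moved. The work goes in short steps, Python scripts to look and compute and a shell command to move; the robot and the scene stay as the last step left them, time stands still between calls to the robot, and variables do not carry over. Pictures are saved under pics/ and viewed, at most 10 in all, crops included, and the job is handed in when it is done.

```bash
mkdir -p pics; cat > h.py <<'E'
import numpy as np, cv2
from bench import sense, cams, manip
from scipy.spatial.transform import Rotation as R
def info(n):
    i=cams.camera_info(n); return np.array(i["intrinsics"],float),i["k1"],np.array(i["rvec"],float),np.array(i["tvec"],float)
def ray(n,px,inf=None):
    K,k1,rv,tv=inf or info(n); px=np.array(px,float)
    d=cv2.undistortPoints(px.reshape(-1,1,2),K,np.array([k1,0,0,0,0.]))[:,0]
    M=R.from_rotvec(rv.ravel()).as_matrix(); o=-M.T@tv.ravel()
    v=np.c_[d,np.ones(len(d))]@M; return o,v
def onz(n,px,z,inf=None):
    o,v=ray(n,np.atleast_2d(px),inf); return o+v*((z-o[2])/v[:,2])[:,None]
def proj(n,P,inf=None):
    K,k1,rv,tv=inf or info(n)
    return cv2.projectPoints(np.array(P,float).reshape(-1,1,3),rv,tv,K,np.array([k1,0,0,0,0.]))[0][:,0]
def tri(obs):
    A=np.zeros((3,3));b=np.zeros(3)
    for o,v in obs:
        v=v/np.linalg.norm(v);P=np.eye(3)-np.outer(v,v);A+=P;b+=P@o
    return np.linalg.solve(A,b)
E
python3 - <<'E'
from h import *
s=sense();print(s)
for n in ("scene","side"):
    im=cams.grab_frame(n);cv2.imwrite(f"pics/{n}0.png",im)
    o,_=ray(n,[[320,240]]);print(n,o)
    for t in ("tube","stand","sleeve","sleeve_handle","drawer","drawer_pull","drawer_bead","latch","tin","tape","block"):
        r=cams.regions_of(n,t);np.savez_compressed(f"m_{n}_{t}.npz",*[x["pixels"] for x in r])
        print(t,[(round(x["p"],2),np.round(x["position"]).tolist(),int(x["pixels"].sum())) for x in r])
E
```

```text
{'time': 0.0, 'qpos': array([-1.33461008e+00,  1.24499297e-01,  1.65165214e+00, -1.00436937e-05,
        1.36752302e+00, -8.26085244e-02]), 'joint_vel': array([ 0.00094885, -0.00239235,  0.00236924,  0.00032792,  0.00177608,
        0.0010298 ]), 'joint_efforts': array([-4.52549702e-04, -4.23609746e+01, -3.65453017e+01, -1.20197174e-04,
        6.94203147e-03,  1.03723869e-05]), 'tool_pos': array([ 203.58236296, -616.81442649,  302.66955385]), 'eef_rot': array([ 9.87322415e-01,  1.58724179e-01, -8.47540638e-05, -1.03745756e-03]), 'contact_force': array([-0.57387994, -0.51303531, -0.93190478]), 'ft_torque': array([ 0.01975545, -0.00125762,  0.02487262]), 'grip_force': 0.0, 'width': 1.0036245293232204}
scene [ -35.49070956  557.96371436 1158.75308259]
tube [(0.68, [374.0, 282.0], 474), (0.61, [389.0, 249.0], 325)]
stand [(0.77, [301.0, 266.0], 7003)]
sleeve [(0.59, [301.0, 252.0], 5281)]
sleeve_handle [(0.56, [301.0, 254.0], 5238)]
drawer [(0.69, [333.0, 238.0], 2039)]
drawer_pull []
drawer_bead [(0.64, [329.0, 239.0], 2277)]
latch [(0.54, [293.0, 231.0], 175)]
tin [(0.7, [409.0, 213.0], 521)]
tape [(0.93, [360.0, 204.0], 492)]
block [(0.56, [277.0, 364.0], 519)]
side [ 508.82305514 -874.13156331  597.58462397]
tube [(0.85, [276.0, 343.0], 987), (0.56, [256.0, 297.0], 863)]
stand [(0.93, [315.0, 224.0], 6961)]
sleeve [(0.96, [311.0, 219.0], 4990)]
sleeve_handle [(0.78, [313.0, 220.0], 5093)]
drawer [(0.75, [309.0, 237.0], 3025)]
drawer_pull [(0.87, [311.0, 235.0], 3011)]
drawer_bead [(0.56, [310.0, 234.0], 3091)]
latch [(0.47, [332.0, 198.0], 142)]
tin [(0.73, [295.0, 403.0], 2235)]
tape [(0.94, [365.0, 364.0], 1250)]
block [(0.73, [266.0, 216.0], 512)]
```

```bash
python3 - <<'E'
import cv2,numpy as np
a=cv2.imread("pics/scene0.png")[160:400,200:480]
b=cv2.imread("pics/side0.png")[140:440,180:460]
a=cv2.resize(a,None,fx=2.14,fy=2.14,interpolation=3)[:514];a=a[:,:599]
cv2.imwrite("pics/sc_crop.png",a)
cv2.imwrite("pics/si_crop.png",cv2.resize(b,None,fx=2,fy=2,interpolation=3))
E
```

```text
(no output)
```

View pics/sc_crop.png

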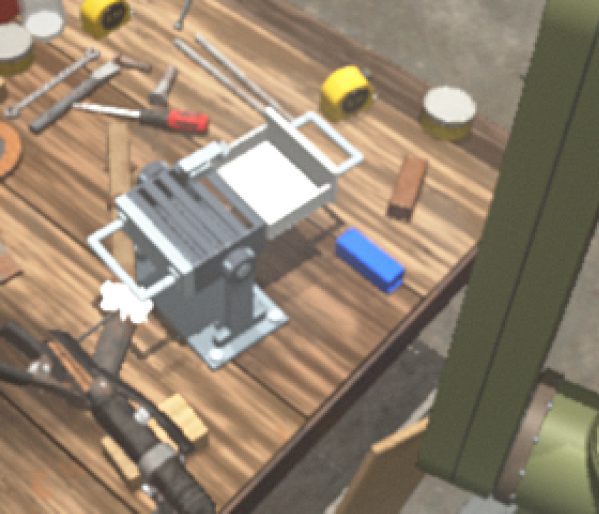

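View pics/si_crop.png

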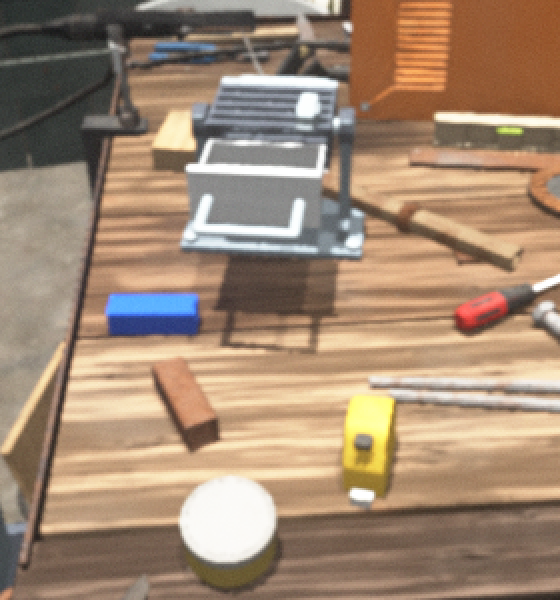

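The tube shape has two candidates. One is the rusty brown bar at scene (389,249) / side (276,343). The other is the blue bar at scene (374,282) / side (256,297). The brown one fits "rusty"; the blue one is excluded by the task. The drawer is open toward world −y, the latch is on the +x side, and the handle is at +y. I'll fit the poses now.

```bash
python3 - <<'E'
from h import *
from scipy.optimize import least_squares
I={n:info(n) for n in("scene","side")}
print(I["side"][0][0,0],I["scene"][0][0,0])
# kind, local pt, cam, px
F=[("s",(-100,-55,10),"side",(271,264)),("s",(100,-55,10),"side",(361,267)),
("s",(-100,55,10),"scene",(300.5,331)),("s",(-100,-55,10),"scene",(334,309.5)),
("d",(-62,-46.5,30+135),"side",(274.5,224)),("d",(62,-46.5,165),"side",(342,224)),
("d",(-43,-99.5,135),"side",(277,256)),("d",(43,-99.5,135),"side",(331,257)),
("d",(-43,-99.5,135),"scene",(369,233.5)),("d",(43,-99.5,135),"scene",(343.5,215)),
("s",(48,105,135),"scene",(243,271.5)),("s",(-48,105,135),"scene",(270,299)),
("s",(-64,-48,159),"scene",(323,262)),("s",(-64,40,159),"scene",(275,291))]
def pts(p):
    c,s=np.cos(p[2]),np.sin(p[2]);out=[]
    for k,l,_,_ in F:
        x,y,z=l
        if k=="d": y=y-6.5-p[3]
        out.append((p[0]+c*x-s*y,p[1]+s*x+c*y,z))
    return out
def res(p):
    return np.array([proj(f[2],q,I[f[2]])[0]-f[3] for f,q in zip(F,pts(p))]).ravel()
r=least_squares(res,[500,-100,0,93],x_scale=[10,10,.1,10],loss="soft_l1")
print(r.x);print(np.round(res(r.x).reshape(-1,2),1).tolist())
for t in("tube","tin","tape","block"):
    ms={n:list(np.load(f"m_{n}_{t}.npz").values()) for n in I}
    pos={}
    for n in I:
        for i,m in enumerate(ms[n]):
            ys,xs=np.nonzero(m); P=onz(n,np.c_[xs,ys].astype(float),{"tube":18,"tin":25,"tape":35,"block":20}[t],I[n])[:,:2]
            c=P.mean(0);w,v=np.linalg.eigh(np.cov((P-c).T)); print(t,n,i,c.round(),np.sqrt(w*12).round(),np.degrees(np.arctan2(v[1,1],v[0,1])).round())
# lamp boom
def tr(a,b): return tri([(lambda q:(q[0],q[1][0]))(ray("scene",[a],I["scene"])),(lambda q:(q[0],q[1][0]))(ray("side",[b],I["side"]))])
im=cv2.imread("pics/scene0.png"); im2=cv2.imread("pics/side0.png")
cv2.imwrite("pics/both.png",cv2.resize(np.hstack([im,im2]),(800,300)))
c=cv2.resize(im2[280:400,230:350],(480,480),interpolation=cv2.INTER_CUBIC); cv2.imwrite("pics/tubecrop.png",np.hstack([c,cv2.resize(im[210:330,330:450],(320,480)[:1]+(480,))]))
E
```

```text
459.4298815443329 553.1415217875863
[ 5.47735406e+02 -5.51493808e+00 -1.57756993e-01  9.58944008e+01]
[[-1.7, -1.4], [-0.6, -0.6], [-0.8, -0.1], [0.4, -2.8], [-0.8, 0.5], [-0.9, 2.9], [3.2, -1.3], [-2.5, -0.3], [-3.1, -1.4], [-0.5, -2.5], [-0.9, 0.6], [-3.6, -0.5], [0.6, 0.2], [18.4, -9.2]]
tube scene 0 [ 415. -164.] [42. 91.] 172.0
tube scene 1 [ 448. -283.] [ 30. 101.] 113.0
tube side 0 [ 453. -292.] [ 37. 109.] 110.0
tube side 1 [ 418. -169.] [57. 89.] 171.0
tin scene 0 [ 482. -417.] [61. 92.] 112.0
tin side 0 [ 488. -432.] [64. 87.] 94.0
tape scene 0 [ 598. -348.] [62. 88.] 109.0
tape side 0 [ 602. -370.] [ 38. 107.] 77.0
block scene 0 [437. 175.] [ 67. 143.] 81.0
block side 0 [428. 169.] [ 47. 147.] 89.0
```

View pics/tubecrop.png

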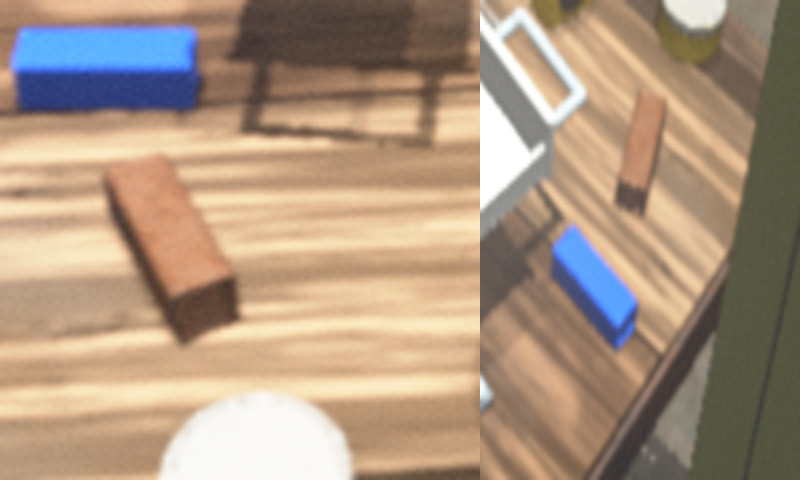

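View pics/both.png

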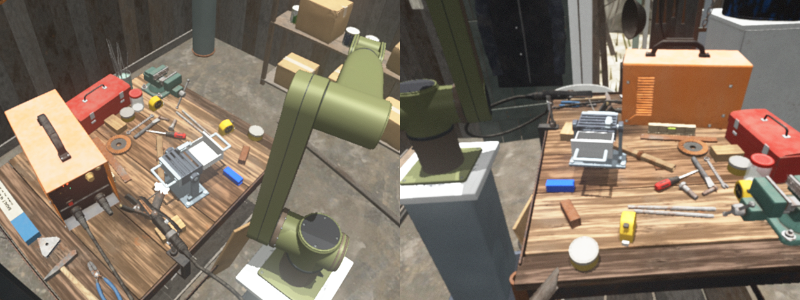

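The crop confirms that the brown rusty bar is the tube (world ≈ (450,−287), axis ≈ 111°), and the blue bar beside it is the look-alike. The wide view shows a torch holder standing behind the box. I'll move over the tube.

```bash
cat >> h.py <<'E'
def go(target,psi_deg=None):
    "print tool-frame shift to target TCP (world) and az turn"
    s=sense();Rm=R.from_quat(s["eef_rot"]);d=np.array(target)-s["tool_pos"]
    psi=np.degrees(np.arctan2(*Rm.as_matrix()[[1,0],0]))
    print("t",round(s["time"],2),"pos",s["tool_pos"].round(1),"psi",psi.round(2),"zdir",Rm.as_matrix()[:,2].round(3),"shift",Rm.inv().apply(d).round(1),
      "az",None if psi_deg is None else round(-np.radians((psi_deg-psi+180)%360-180),3),"F",s["contact_force"].round(1),"w",round(s["width"]*85.4,1),"g",round(s["grip_force"],1),"q",s["qpos"].round(2))
E
python3 -m jog '[{"tx":28.1,"ty":-19.7,"tz":4},{"tx":28.1,"ty":-19.7,"tz":4},{"tx":28.1,"ty":-19.7,"tz":4},{"tx":28.1,"ty":-19.7,"tz":4},{"tx":28.1,"ty":-19.7,"tz":4},{"tx":28.1,"ty":-19.7,"tz":4},{"tx":28.1,"ty":-19.7,"tz":4},{"tx":28.1,"ty":-19.7,"tz":4},{"tx":28.1,"ty":-19.7,"tz":4},{"tx":28.1,"ty":-19.7,"tz":4},{"tx":28.1,"ty":-19.7,"tz":4},{"tx":28.1,"ty":-19.7,"tz":4},{"az":-0.12},{"az":-0.12},{"az":-0.12},{"az":-0.12},{"az":-0.12},{"az":-0.12},{"az":-0.12}]'
python3 -m jog '[{"az":-0.12},{"az":-0.12},{"az":-0.12},{"az":-0.12},{"az":-0.12},{"az":-0.12},{"az":-0.06},{}]'
python3 - <<'E'
from h import *
go([450,-287,250],111)
inf=info("wrist");im=cams.grab_frame("wrist");cv2.imwrite("pics/w1.png",im);print(ray("wrist",[[320,240]],inf))
for r in cams.regions_of("wrist","tube"):
    ys,xs=np.nonzero(r["pixels"]);h=cv2.convexHull(np.c_[xs,ys].astype(np.int32));c,sz,a=cv2.minAreaRect(h)
    b=cv2.boxPoints((c,sz,a));print(r["p"],r["position"],sz);P=onz("wrist",b,28,inf)[:,:2];print(P.round(1).tolist(),P.mean(0),im[int(c[1]),int(c[0])])
    e=[P[1]-P[0],P[2]-P[1]];e=max(e,key=np.linalg.norm);print(np.degrees(np.arctan2(e[1],e[0])))
I={n:info(n) for n in("scene","side")}
def tr(a,b):
    o=[(lambda q:(q[0],q[1][0]))(ray(n,[p],I[n])) for n,p in(("scene",a),("side",b))];X=tri(o);return X.round(),[np.round(proj(n,X,I[n])[0]-p,1) for n,p in(("scene",a),("side",b))]
print(tr((258,300),(307,150)),tr((284,389),(245,150)))
E
```

```text
t 1.2 pos [ 203.7 -617.2  303.9] psi 18.27 zdir [ 0.  0. -1.] shift [ 337.4 -236.4   53.9] az -1.619 F [ 0.3 -0.4 -0.5] w 85.5 g 0.0 q [-1.33  0.12  1.65  0.    1.37 -0.08]
(array([ 281.559567  , -591.95668839,  373.64482526]), array([[-0.28877537, -0.09761555, -0.95248974]]))
(array([521., 142., 185.]), [array([-6.4, -5.4]), array([-6.7,  3.8])]) (array([357., 246., 149.]), [array([-10.9,  -7.1]), array([-9.4,  3.8])])invalid input
invalid input
```

View pics/w1.png

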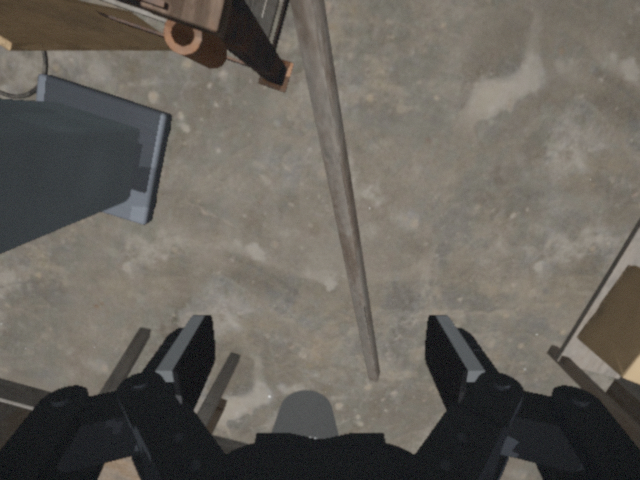

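The wrist view shows floor, the fingers, and a pole or stick (roughly (310,0) to (375,380)) near my path. It's worth locating. The jog call also needs all the keys in each row.

```bash
python3 - <<'E'
from h import *
inf=info("wrist");o,v=ray("wrist",[[310,0],[375,380]],inf);n=np.cross(v[0],v[1])
os,vs=ray("side",[[250,435],[238,455]])
for a in vs:
    t=n@(o-os)/(n@a);print("pole pt",(os+a*t).round(),proj("scene",os+a*t))
im=cv2.imread("pics/scene0.png");im2=cv2.imread("pics/side0.png")
cv2.imwrite("pics/pole.png",np.hstack([cv2.resize(im2[360:480,180:300],(400,400)),cv2.resize(im[130:280,420:570],(400,400))]))
E
python3 -m jog '[{"tx":0,"ty":0,"tz":-4,"ax":0,"ay":0,"az":0,"claw":85}]'
```

```text
pole pt [ 436. -517.   83.] [[444.84365986 187.82078841]]
pole pt [ 419. -527.   59.] [[450.13251277 194.79642339]]
time: 1.38
tool_pos: [203.6, -616.9, 307.0]
eef_rot: [0.987, 0.159, -0.0, -0.001]
contact_force: [-0.6, -0.4, -0.6]
width: 0.998
grip_force: 0.0
```

View pics/pole.png

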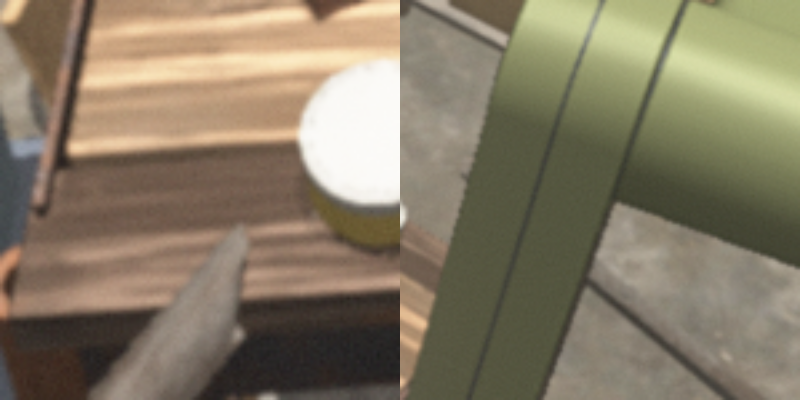

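The pole tip is low (z ≈ 90) near (440,−515), so my path at z > 250 clears it.

```bash

python3 -m jog '[{"tx":28,"ty":-19.7,"tz":4,"ax":0,"ay":0,"az":0,"claw":85},{"tx":28,"ty":-19.7,"tz":4,"ax":0,"ay":0,"az":0,"claw":85},{"tx":28,"ty":-19.7,"tz":4,"ax":0,"ay":0,"az":0,"claw":85},{"tx":28,"ty":-19.7,"tz":4,"ax":0,"ay":0,"az":0,"claw":85},{"tx":28,"ty":-19.7,"tz":4,"ax":0,"ay":0,"az":0,"claw":85},{"tx":28,"ty":-19.7,"tz":4,"ax":0,"ay":0,"az":0,"claw":85},{"tx":28,"ty":-19.7,"tz":4,"ax":0,"ay":0,"az":0,"claw":85},{"tx":28,"ty":-19.7,"tz":4,"ax":0,"ay":0,"az":0,"claw":85},{"tx":28,"ty":-19.7,"tz":4,"ax":0,"ay":0,"az":0,"claw":85},{"tx":28,"ty":-19.7,"tz":4,"ax":0,"ay":0,"az":0,"claw":85},{"tx":28,"ty":-19.7,"tz":4,"ax":0,"ay":0,"az":0,"claw":85},{"tx":28,"ty":-19.7,"tz":4,"ax":0,"ay":0,"az":0,"claw":85},{"tx":0,"ty":0,"tz":0,"ax":0,"ay":0,"az":-0.12,"claw":85},{"tx":0,"ty":0,"tz":0,"ax":0,"ay":0,"az":-0.12,"claw":85},{"tx":0,"ty":0,"tz":0,"ax":0,"ay":0,"az":-0.12,"claw":85},{"tx":0,"ty":0,"tz":0,"ax":0,"ay":0,"az":-0.12,"claw":85},{"tx":0,"ty":0,"tz":0,"ax":0,"ay":0,"az":-0.12,"claw":85},{"tx":0,"ty":0,"tz":0,"ax":0,"ay":0,"az":-0.12,"claw":85},{"tx":0,"ty":0,"tz":0,"ax":0,"ay":0,"az":-0.12,"claw":85},{"tx":0,"ty":0,"tz":0,"ax":0,"ay":0,"az":-0.12,"claw":85}]' | head -2
python3 -m jog '[{"tx":0,"ty":0,"tz":0,"ax":0,"ay":0,"az":-0.12,"claw":85},{"tx":0,"ty":0,"tz":0,"ax":0,"ay":0,"az":-0.12,"claw":85},{"tx":0,"ty":0,"tz":0,"ax":0,"ay":0,"az":-0.12,"claw":85},{"tx":0,"ty":0,"tz":0,"ax":0,"ay":0,"az":-0.12,"claw":85},{"tx":0,"ty":0,"tz":0,"ax":0,"ay":0,"az":-0.12,"claw":85},{"tx":0,"ty":0,"tz":0,"ax":0,"ay":0,"az":-0.06,"claw":85},{"tx":0,"ty":0,"tz":0,"ax":0,"ay":0,"az":0,"claw":85},{"tx":0,"ty":0,"tz":0,"ax":0,"ay":0,"az":0,"claw":85}]'
cat > wt.py <<'E'
from h import *
inf=info("wrist");im=cams.grab_frame("wrist");cv2.imwrite("pics/w2.png",im);print(ray("wrist",[[320,240]],inf))
for r in cams.regions_of("wrist","tube"):
    ys,xs=np.nonzero(r["pixels"]);h=cv2.convexHull(np.c_[xs,ys].astype(np.int32));c,sz,a=cv2.minAreaRect(h)
    b=cv2.boxPoints((c,sz,a));print(r["p"],r["position"],sz,a);P=onz("wrist",b,28,inf)[:,:2];print(P.round(1).tolist(),P.mean(0),im[int(c[1]),int(c[0])])
    e=[P[1]-P[0],P[2]-P[1]];e=max(e,key=np.linalg.norm);print(np.degrees(np.arctan2(e[1],e[0])))
    go([*P.mean(0),82],np.degrees(np.arctan2(e[1],e[0])))
E
python3 wt.py
```

```text
time: 3.05
tool_pos: [448.8, -287.5, 260.4]
time: 3.72
tool_pos: [448.7, -287.5, 260.3]
eef_rot: [0.567, 0.824, -0.0, 0.0]
contact_force: [-0.8, -1.0, 0.1]
width: 0.993
grip_force: 0.0
(array([ 420.24054076, -211.75743058,  329.97686692]), array([[ 0.1103357 , -0.28544195, -0.9521059 ]]))
0.97 [333.0, 60.2] (118.53165435791016, 47.314022064208984) 27.407575607299805
[[370.4, -179.4], [376.1, -147.7], [461.8, -153.4], [458.5, -186.5]] [ 416.68848727 -166.75392579] [171  94  50]
-3.7696793635952264
t 3.82 pos [ 448.7 -287.5  260.1] psi 111.01 zdir [ 0. -0. -1.] shift [124.2  13.4 178.1] az 2.003 F [ 0.4 -0.2 -0.5] w 84.8 g 0.0 q [-0.67 -0.1   1.96 -0.    1.29 -1.04]
0.69 [322.8, 215.9] (103.16123962402344, 36.34684371948242) 88.63607025146484
[[419.3, -249.9], [446.5, -238.8], [482.0, -321.3], [452.3, -333.6]] [ 450.02035805 -285.91080085] [39 53 73]
-66.72020217531026
t 3.82 pos [ 448.7 -287.5  260.1] psi 111.01 zdir [ 0. -0. -1.] shift [  1.    1.8 178.1] az 3.102 F [ 0.4 -0.2 -0.5] w 84.8 g 0.0 q [-0.67 -0.1   1.96 -0.    1.29 -1.04]
```

View pics/w2.png

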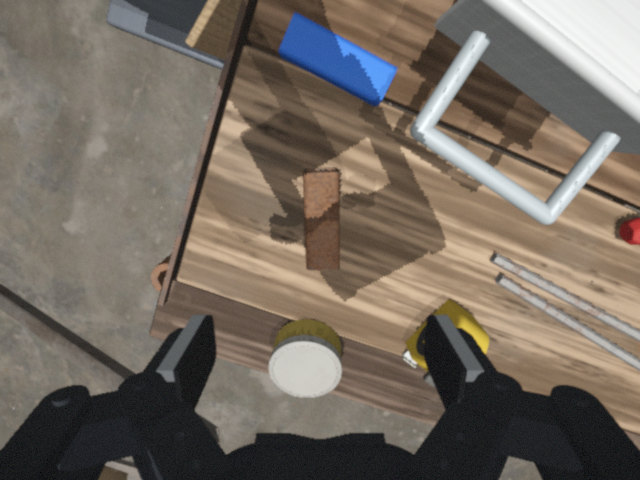

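The wrist view shows the tube at (322,216), nearly aligned with the tool. The blue look-alike is at (338,58), the tin at (305,360), the tape at (450,335), and the drawer pull corners at (420,132) and (548,215). I'll grasp the tube.

```bash

python3 - <<'E'
from h import *
P=onz("wrist",[[420,132],[548,215]],135);print(P.round(1),P.mean(0),np.degrees(np.arctan2(*(P[1]-P[0])[[1,0]])))
E
python3 -m jog '[{"tx":1,"ty":1.8,"tz":23,"ax":0,"ay":0,"az":-0.04,"claw":85},{"tx":0,"ty":0,"tz":23,"ax":0,"ay":0,"az":0,"claw":85},{"tx":0,"ty":0,"tz":23,"ax":0,"ay":0,"az":0,"claw":80},{"tx":0,"ty":0,"tz":23,"ax":0,"ay":0,"az":0,"claw":80},{"tx":0,"ty":0,"tz":23,"ax":0,"ay":0,"az":0,"claw":80},{"tx":0,"ty":0,"tz":23,"ax":0,"ay":0,"az":0,"claw":80},{"tx":0,"ty":0,"tz":23,"ax":0,"ay":0,"az":0,"claw":80},{"tx":0,"ty":0,"tz":13,"ax":0,"ay":0,"az":0,"claw":80},{"tx":0,"ty":0,"tz":10,"ax":0,"ay":0,"az":0,"claw":70},{"tx":0,"ty":0,"tz":0,"ax":0,"ay":0,"az":0,"claw":20},{"tx":0,"ty":0,"tz":0,"ax":0,"ay":0,"az":0,"claw":20},{"tx":0,"ty":0,"tz":0,"ax":0,"ay":0,"az":0,"claw":20},{"tx":0,"ty":0,"tz":0,"ax":0,"ay":0,"az":0,"claw":20},{"tx":0,"ty":0,"tz":0,"ax":0,"ay":0,"az":0,"claw":20},{"tx":0,"ty":0,"tz":0,"ax":0,"ay":0,"az":0,"claw":20},{"tx":0,"ty":0,"tz":0,"ax":0,"ay":0,"az":0,"claw":20},{"tx":0,"ty":0,"tz":0,"ax":0,"ay":0,"az":0,"claw":20},{"tx":0,"ty":0,"tz":0,"ax":0,"ay":0,"az":0,"claw":20}]' 50
```

```text
[[ 469.5 -198.2  135. ]
 [ 554.3 -211.8  135. ]] [ 511.87359638 -204.99199251  135.        ] -9.140568190270633
time: 5.32
tool_pos: [451.1, -286.7, 77.7]
eef_rot: [0.549, 0.836, -0.0, 0.002]
contact_force: [0.1, 0.3, 6.1]
width: 0.339
grip_force: 50.9
```

```bash

python3 -m jog '[{"tx":0,"ty":0,"tz":-20,"ax":0,"ay":0,"az":0,"claw":20},{"tx":0,"ty":0,"tz":-38,"ax":0,"ay":0,"az":-0.12,"claw":20},{"tx":0,"ty":0,"tz":-38,"ax":0,"ay":0,"az":-0.12,"claw":20},{"tx":0,"ty":0,"tz":-38,"ax":0,"ay":0,"az":-0.12,"claw":20},{"tx":0,"ty":0,"tz":-38,"ax":0,"ay":0,"az":-0.12,"claw":20},{"tx":0,"ty":0,"tz":-32,"ax":0,"ay":0,"az":-0.12,"claw":20},{"tx":0,"ty":0,"tz":0,"ax":0,"ay":0,"az":-0.12,"claw":20},{"tx":0,"ty":0,"tz":0,"ax":0,"ay":0,"az":-0.12,"claw":20},{"tx":0,"ty":0,"tz":0,"ax":0,"ay":0,"az":-0.12,"claw":20},{"tx":0,"ty":0,"tz":0,"ax":0,"ay":0,"az":-0.04,"claw":20},{"tx":0,"ty":0,"tz":0,"ax":0,"ay":0,"az":0,"claw":20},{"tx":0,"ty":0,"tz":0,"ax":0,"ay":0,"az":0,"claw":20}]'
cat > wd.py <<'E'
from h import *
import sys
inf=info("wrist");im=cams.grab_frame("wrist");cv2.imwrite(f"pics/{sys.argv[1]}.png",im)
go([527.8,-106.8,280],170.86)
for t in sys.argv[2:]:
  for r in cams.regions_of("wrist",t):
    ys,xs=np.nonzero(r["pixels"]);print(t,r["p"],r["position"],xs.min(),xs.max(),ys.min(),ys.max())
E
python3 wd.py w3 drawer drawer_pull drawer_bead tube
```

```text
time: 6.32
tool_pos: [449.5, -285.5, 278.9]
eef_rot: [0.082, 0.997, 0.001, -0.001]
contact_force: [-0.7, -0.1, -3.7]
width: 0.34
grip_force: 50.3
t 6.37 pos [ 449.6 -285.6  279.1] psi 170.6 zdir [-0.001  0.001 -1.   ] shift [-47.9 189.1  -0.8] az -0.004 F [-0.1 -0.1 -2.6] w 29.1 g 50.3 q [-0.67 -0.12  1.94 -0.    1.33 -2.07]
drawer 0.65 [566.5, 321.6] 443 639 228 421
drawer_pull 0.8 [566.5, 320.9] 444 639 228 420
drawer_bead 0.75 [567.2, 320.7] 443 639 228 419
tube 0.8 [322.7, 320.5] 278 363 220 437
tube 0.67 [447.2, 158.5] 427 470 105 209
```

View pics/w3.png

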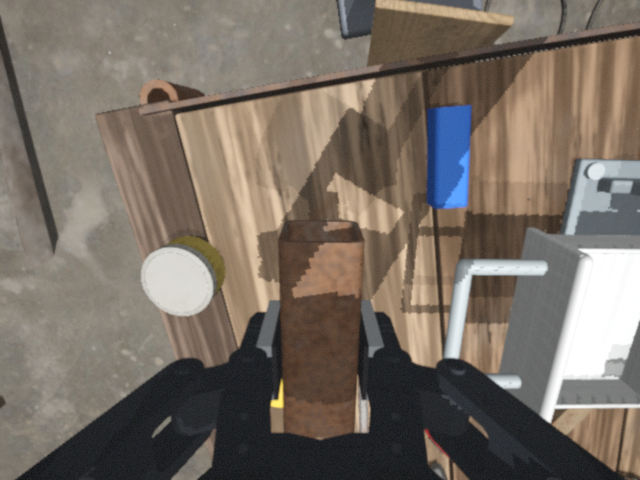

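The tube is held straight at (320,330), and the tool is parallel to the drawer. The pull is at (463,266)–(452,381) and the bead at (590,250)–(548,415).

```bash

python3 - <<'E'
from h import *
P=onz("wrist",[[463,266],[452,381]],135);print(P.round(1),P.mean(0),np.degrees(np.arctan2(*(P[1]-P[0])[[1,0]])))
P=onz("wrist",[[585,249],[545,415]],165);print(P.round(1),P.mean(0))
E
python3 -m jog '[{"tx":-4.8,"ty":19,"tz":0,"ax":0,"ay":0,"az":0,"claw":20},{"tx":-4.8,"ty":30,"tz":0,"ax":0,"ay":0,"az":0,"claw":20},{"tx":-4.8,"ty":30,"tz":0,"ax":0,"ay":0,"az":0,"claw":20},{"tx":-4.8,"ty":30,"tz":0,"ax":0,"ay":0,"az":0,"claw":20},{"tx":-9,"ty":30,"tz":0,"ax":0,"ay":0,"az":0,"claw":20},{"tx":-9,"ty":30,"tz":0,"ax":0,"ay":0,"az":0,"claw":20},{"tx":-9,"ty":20,"tz":0,"ax":0,"ay":0,"az":-0.004,"claw":20},{"tx":0,"ty":0,"tz":0,"ax":0,"ay":0,"az":0,"claw":20},{"tx":0,"ty":0,"tz":0,"ax":0,"ay":0,"az":0,"claw":20}]'
python3 wd.py w4 drawer tube
```

```text
[[ 469.4 -198.2  135. ]
 [ 555.9 -209.1  135. ]] [ 512.64084211 -203.62110026  135.        ] -7.165626348995901
[[ 456.5 -142.9  165. ]
 [ 566.7 -160.3  165. ]] [ 511.58704435 -151.59465685  165.        ]
time: 7.32
tool_pos: [526.5, -106.0, 279.9]
eef_rot: [0.078, 0.997, -0.0, -0.0]
contact_force: [0.7, 0.4, -3.4]
width: 0.342
grip_force: 50.5
t 7.37 pos [ 526.2 -106.8  279.8] psi 170.94 zdir [-0.001 -0.    -1.   ] shift [-1.6  0.2 -0.2] az 0.001 F [ 0.1 -0.1 -3.3] w 29.3 g 50.5 q [-0.3  -0.11  1.93 -0.    1.33 -1.71]
drawer 0.8 [269.7, 218.4] 143 405 155 350
tube 0.75 [321.0, 321.3] 277 363 220 438
tube 0.58 [230.0, 96.1] 202 256 40 152
```

View pics/w4.png

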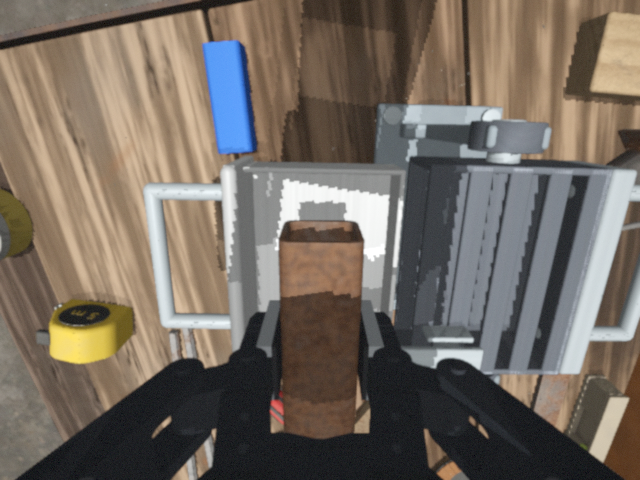

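The tube hangs over the drawer, between the bead (235,165…) and the sleeve (≈405). The pull's corners are at (152,190) and (168,322), the blue look-alike at (230,96), the tape at (90,330), and the pine block at (615,55).

```bash

python3 - <<'E'
from h import *
P=onz("wrist",[[157,192],[166,322]],135);print("pull",P.round(1),P.mean(0),np.degrees(np.arctan2(*(P[1]-P[0])[[1,0]])))
print("wall -x top",onz("wrist",[[320,168]],145),"sleeve corner cover",onz("wrist",[[412,157],[632,170],[580,373]],159).round(1),"tube end",onz("wrist",[[320,225]],230))
y=np.radians(-9.06);c,s=np.cos(y),np.sin(y)
for p in [(512.3,-204.5)]:
    print("drawer origin",p[0]-s*99.5,p[1]+c*99.5)
E
```

```text
pull [[ 469.4 -195.9  135. ]
 [ 554.1 -215.9  135. ]] [ 511.76085677 -205.90389499  135.        ] -13.242930807048943
wall -x top [[469.91257024 -98.73331263 145.        ]] sleeve corner cover [[470.2 -51.6 159. ]
 [494.3  61.7 159. ]
 [618.7  42.7 159. ]] tube end [[ 478.74936257 -100.09037931  230.        ]]
drawer origin 527.968134046858 -106.2413638630696
```

```bash

python3 -m jog '[{"tx":-5,"ty":0,"tz":15,"ax":0,"ay":0,"az":0,"claw":20},{"tx":0,"ty":0,"tz":20,"ax":0,"ay":0,"az":0,"claw":20},{"tx":0,"ty":0,"tz":20,"ax":0,"ay":0,"az":0,"claw":20},{"tx":0,"ty":0,"tz":14,"ax":0,"ay":0,"az":0,"claw":20},{"tx":0,"ty":0,"tz":8,"ax":0,"ay":0,"az":0,"claw":20},{"tx":0,"ty":0,"tz":3,"ax":0,"ay":0,"az":0,"claw":20},{"tx":0,"ty":0,"tz":0,"ax":0,"ay":0,"az":0,"claw":20},{"tx":0,"ty":0,"tz":0,"ax":0,"ay":0,"az":0,"claw":20}]'
python3 -m jog '[{"tx":0,"ty":0,"tz":2,"ax":0,"ay":0,"az":0,"claw":20},{"tx":0,"ty":0,"tz":2,"ax":0,"ay":0,"az":0,"claw":20},{"tx":0,"ty":0,"tz":0,"ax":0,"ay":0,"az":0,"claw":20}]'
```

```text
time: 8.13
tool_pos: [531.6, -108.2, 200.9]
eef_rot: [0.08, 0.997, -0.0, 0.001]
contact_force: [0.6, -0.6, -3.1]
width: 0.341
grip_force: 50.4
time: 8.38
tool_pos: [531.3, -107.7, 196.3]
eef_rot: [0.079, 0.997, -0.0, 0.0]
contact_force: [-0.1, -0.1, -2.5]
width: 0.344
grip_force: 50.4
```

```bash

python3 -m jog '[{"tx":0,"ty":0,"tz":1.5,"ax":0,"ay":0,"az":0,"claw":20},{"tx":0,"ty":0,"tz":0,"ax":0,"ay":0,"az":0,"claw":40},{"tx":0,"ty":0,"tz":0,"ax":0,"ay":0,"az":0,"claw":42},{"tx":0,"ty":0,"tz":0,"ax":0,"ay":0,"az":0,"claw":42},{"tx":0,"ty":0,"tz":0,"ax":0,"ay":0,"az":0,"claw":42},{"tx":0,"ty":0,"tz":-15,"ax":0,"ay":0,"az":0,"claw":42},{"tx":0,"ty":0,"tz":-30,"ax":0,"ay":0,"az":0,"claw":42},{"tx":0,"ty":0,"tz":-30,"ax":0,"ay":0,"az":0,"claw":42},{"tx":0,"ty":0,"tz":0,"ax":0,"ay":0,"az":0,"claw":42}]' 50
python3 - <<'E'
from h import *
go([512.2,-204.7,189])
I={n:info(n) for n in("scene","side")}
for n in I:
    im=cams.grab_frame(n);cv2.imwrite(f"pics/{n}1.png",im)
    for r in cams.regions_of(n,"tube"):
        ys,xs=np.nonzero(r["pixels"]);P=onz(n,np.c_[xs,ys].astype(float),135 if n=="scene" else 145,I[n])[:,:2];print(n,r["p"],r["position"],P.mean(0).round(),P.min(0).round(),P.max(0).round(),np.median(im[ys,xs],0))
cams.grab_frame("wrist");inf=info("wrist")
for r in cams.regions_of("wrist","tube"):
    ys,xs=np.nonzero(r["pixels"]);print("wrist",r["p"],r["position"],onz("wrist",[r["position"],[xs.min(),ys.mean()],[xs.max(),ys.mean()],[xs.mean(),ys.min()],[xs.mean(),ys.max()]],147,inf).round())
E
```

```text
time: 9.13
tool_pos: [533.8, -108.6, 276.9]
eef_rot: [0.079, 0.997, -0.002, 0.006]
contact_force: [-0.0, 0.1, 1.2]
width: 0.493
grip_force: 0.0
t 9.13 pos [ 533.8 -108.6  276.9] psi 170.91 zdir [ 0.011 -0.004 -1.   ] shift [  7.2 -98.1  88. ] az None F [-0.   0.1  1.2] w 42.1 g 0.0 q [-0.3  -0.1   1.92 -0.    1.31 -1.71]
scene 0.86 [373.0, 282.1] [369. -91.] [ 327. -114.] [412. -69.] [254. 156.  83.]
scene 0.83 [324.6, 242.4] [ 526. -104.] [ 476. -133.] [579. -75.] [ 71.  86. 110.]
side 0.89 [255.7, 296.8] [ 438. -324.] [ 403. -347.] [ 472. -299.] [233.  112.5  66. ]
side 0.63 [313.4, 221.2] [ 533. -105.] [ 492. -121.] [575. -88.] [ 95.  107.5 130.5]
wrist 0.91 [322.9, 262.0] [[ 524. -105.  147.]
 [ 522. -122.  147.]
 [ 527.  -92.  147.]
 [ 484. -101.  147.]
 [ 572. -115.  147.]]
wrist 0.78 [225.1, 89.5] [[ 429. -138.  147.]
 [ 426. -150.  147.]
 [ 431. -124.  147.]
 [ 404. -131.  147.]
 [ 455. -143.  147.]]
```

```bash

python3 -m jog '[{"tx":2,"ty":-24,"tz":0,"ax":0,"ay":0,"az":0,"claw":42},{"tx":2,"ty":-25,"tz":0,"ax":0,"ay":0,"az":0,"claw":42},{"tx":2,"ty":-25,"tz":0,"ax":0,"ay":0,"az":0,"claw":42},{"tx":1,"ty":-24,"tz":0,"ax":0,"ay":0,"az":0,"claw":42},{"tx":0,"ty":0,"tz":10,"ax":0,"ay":0,"az":0,"claw":42},{"tx":0,"ty":0,"tz":20,"ax":0,"ay":0,"az":0,"claw":42},{"tx":0,"ty":0,"tz":20,"ax":0,"ay":0,"az":0,"claw":42},{"tx":0,"ty":0,"tz":20,"ax":0,"ay":0,"az":0,"claw":42},{"tx":0,"ty":0,"tz":10,"ax":0,"ay":0,"az":0,"claw":42},{"tx":0,"ty":0,"tz":6,"ax":0,"ay":0,"az":0,"claw":42},{"tx":0,"ty":0,"tz":0,"ax":0,"ay":0,"az":0,"claw":42}]'
python3 -m jog '[{"tx":0,"ty":0,"tz":0,"ax":0,"ay":0,"az":0,"claw":2},{"tx":0,"ty":0,"tz":0,"ax":0,"ay":0,"az":0,"claw":2},{"tx":0,"ty":0,"tz":0,"ax":0,"ay":0,"az":0,"claw":2},{"tx":0,"ty":0,"tz":0,"ax":0,"ay":0,"az":0,"claw":2},{"tx":0,"ty":0,"tz":0,"ax":0,"ay":0,"az":0,"claw":2},{"tx":0,"ty":0,"tz":0,"ax":0,"ay":0,"az":0,"claw":2},{"tx":0,"ty":0,"tz":0,"ax":0,"ay":0,"az":0,"claw":2}]' 50
python3 -c "
from h import *
go([547.7-.157*106,-5.5-106*.987,189],170.9)"
```

```text
time: 10.35
tool_pos: [507.9, -202.7, 181.4]
eef_rot: [0.079, 0.997, 0.001, -0.002]
contact_force: [-1.1, -0.2, 0.1]
width: 0.488
grip_force: 0.0
time: 10.93
tool_pos: [509.3, -203.4, 184.2]
eef_rot: [0.079, 0.997, -0.0, 0.001]
contact_force: [2.1, 0.2, 2.6]
width: 0.089
grip_force: 49.0
t 10.93 pos [ 509.3 -203.4  184.2] psi 170.89 zdir [ 0.002 -0.    -1.   ] shift [-6.7 95.5 -4.8] az -0.0 F [2.1 0.2 2.6] w 7.6 g 49.0 q [-0.48  0.01  1.98  0.    1.15 -1.89]
```

```bash

python3 -m jog '[{"tx":0,"ty":5,"tz":0,"ax":0,"ay":0,"az":0,"claw":2},{"tx":0,"ty":8,"tz":0,"ax":0,"ay":0,"az":0,"claw":2},{"tx":0,"ty":10,"tz":0,"ax":0,"ay":0,"az":0,"claw":2},{"tx":0,"ty":10,"tz":0,"ax":0,"ay":0,"az":0,"claw":2},{"tx":0,"ty":10,"tz":0,"ax":0,"ay":0,"az":0,"claw":2},{"tx":0,"ty":10,"tz":0,"ax":0,"ay":0,"az":0,"claw":2},{"tx":0,"ty":8,"tz":0,"ax":0,"ay":0,"az":0,"claw":2},{"tx":0,"ty":5,"tz":0,"ax":0,"ay":0,"az":0,"claw":2},{"tx":0,"ty":4,"tz":0,"ax":0,"ay":0,"az":0,"claw":2},{"tx":0,"ty":0,"tz":0,"ax":0,"ay":0,"az":0,"claw":2}]'
python3 -c "
from h import *
go([547.7-.157*106,-5.5-106*.987,184],170.9)"
```

```text
time: 11.77
tool_pos: [521.6, -133.2, 185.5]
eef_rot: [0.079, 0.997, -0.0, 0.003]
contact_force: [4.3, -1.0, 5.5]
width: 0.086
grip_force: 49.5
t 11.77 pos [ 521.6 -133.2  185.5] psi 170.96 zdir [ 0.005 -0.001 -1.   ] shift [-5.7 24.3  1.5] az 0.001 F [ 4.3 -1.   5.5] w 7.4 g 49.5 q [-0.35 -0.02  2.01  0.    1.15 -1.76]
```

```bash

python3 -m jog '[{"tx":-2,"ty":3,"tz":-3,"ax":0,"ay":0,"az":0,"claw":2},{"tx":0,"ty":3,"tz":0,"ax":0,"ay":0,"az":0,"claw":2},{"tx":0,"ty":3,"tz":0,"ax":0,"ay":0,"az":0,"claw":2},{"tx":0,"ty":3,"tz":0,"ax":0,"ay":0,"az":0,"claw":2},{"tx":0,"ty":2,"tz":0,"ax":0,"ay":0,"az":0,"claw":2}]' 
python3 -m jog '[{"tx":0,"ty":2,"tz":0,"ax":0,"ay":0,"az":0,"claw":2},{"tx":0,"ty":2,"tz":0,"ax":0,"ay":0,"az":0,"claw":2}]'
```

```text
time: 12.18
tool_pos: [523.8, -123.0, 187.4]
eef_rot: [0.079, 0.997, -0.004, -0.0]
contact_force: [-2.6, -15.9, 5.1]
width: 0.09
grip_force: 49.8
time: 12.35
tool_pos: [524.4, -119.5, 187.5]
eef_rot: [0.079, 0.997, -0.004, -0.0]
contact_force: [-3.3, -12.9, 6.1]
width: 0.089
grip_force: 49.8
```

```bash

python3 -c "
from h import *
go([547.7-.157*106,-5.5-106*.987,184],170.9)"
```

```text
t 12.35 pos [ 524.4 -119.5  187.5] psi 170.95 zdir [-0.001 -0.009 -1.   ] shift [-5.1 10.4  3.4] az 0.001 F [ -3.3 -12.9   6.1] w 7.6 g 49.8 q [-0.32 -0.02  2.01 -0.01  1.16 -1.73]
```

```bash

python3 -m jog '[{"tx":0,"ty":2,"tz":0,"ax":0,"ay":0,"az":0,"claw":2},{"tx":0,"ty":2,"tz":0,"ax":0,"ay":0,"az":0,"claw":2}]' | sed -n '1,2p;4p'
python3 -m jog '[{"tx":0,"ty":1.5,"tz":0,"ax":0,"ay":0,"az":0,"claw":2},{"tx":0,"ty":1.5,"tz":0,"ax":0,"ay":0,"az":0,"claw":2}]'| sed -n '1,2p;4p'
```

```text
time: 12.52
tool_pos: [525.4, -113.9, 187.6]
contact_force: [-1.3, -5.3, 8.6]
time: 12.68
tool_pos: [526.2, -109.8, 187.9]
contact_force: [-2.1, -2.5, 8.6]
```

```bash

python3 -m jog '[{"tx":0,"ty":1.5,"tz":0,"ax":0,"ay":0,"az":0,"claw":2},{"tx":0,"ty":0,"tz":0,"ax":0,"ay":0,"az":0,"claw":2}]'| sed -n '1,2p;4p'
```

```text
time: 12.85
tool_pos: [526.4, -108.2, 188.0]
contact_force: [0.2, -3.0, 9.4]
```

```bash

python3 -m jog '[{"tx":0,"ty":1.5,"tz":-1,"ax":0,"ay":0,"az":0,"claw":2},{"tx":0,"ty":0,"tz":0,"ax":0,"ay":0,"az":0,"claw":2}]'| sed -n '1,2p;4p'
```

```text
time: 13.02
tool_pos: [526.6, -107.1, 188.3]
contact_force: [0.6, -4.9, 5.6]
```

```bash

python3 -m jog '[{"tx":0,"ty":1.5,"tz":-1,"ax":0,"ay":0,"az":0,"claw":2},{"tx":0,"ty":0,"tz":0,"ax":0,"ay":0,"az":0,"claw":2}]'| sed -n '1,2p;4p'
```

```text
time: 13.18
tool_pos: [526.6, -106.8, 188.8]
contact_force: [0.6, -10.2, 2.6]
```

```bash

python3 -m jog '[{"tx":0,"ty":2,"tz":0,"ax":0,"ay":0,"az":0,"claw":2},{"tx":0,"ty":0,"tz":0,"ax":0,"ay":0,"az":0,"claw":2}]'| sed -n '1,2p;4p'
python3 -m jog '[{"tx":0,"ty":-3,"tz":0,"ax":0,"ay":0,"az":0,"claw":2},{"tx":0,"ty":-3,"tz":0,"ax":0,"ay":0,"az":0,"claw":2},{"tx":0,"ty":0,"tz":0,"ax":0,"ay":0,"az":0,"claw":2}]'| sed -n '1,2p;4p'
```

```text
time: 13.35
tool_pos: [526.7, -106.4, 188.8]
contact_force: [-0.7, -16.6, 1.7]
time: 13.6
tool_pos: [526.1, -109.3, 188.6]
contact_force: [4.5, -2.4, 2.7]
```

```bash

python3 -m jog '[{"tx":0,"ty":-2,"tz":0,"ax":0,"ay":0,"az":0,"claw":2},{"tx":0,"ty":0,"tz":0,"ax":0,"ay":0,"az":0,"claw":2}]'| sed -n '1,2p;4p'
```

```text
time: 13.77
tool_pos: [525.9, -110.6, 188.5]
contact_force: [4.6, 0.8, 3.0]
```

```bash

python3 -m jog '[{"tx":0,"ty":-2,"tz":0,"ax":0,"ay":0,"az":0,"claw":2},{"tx":0,"ty":0,"tz":0,"ax":0,"ay":0,"az":0,"claw":2}]'| sed -n '1,2p;4p'
```

```text
time: 13.93
tool_pos: [525.8, -111.2, 188.6]
contact_force: [5.3, 7.3, 3.6]
```

```bash

python3 -m jog '[{"tx":0,"ty":-2,"tz":0,"ax":0,"ay":0,"az":0,"claw":2},{"tx":0,"ty":0,"tz":0,"ax":0,"ay":0,"az":0,"claw":2}]'| sed -n '1,2p;4p'
```

```text
time: 14.1
tool_pos: [525.8, -111.7, 188.6]
contact_force: [8.1, 12.8, 4.5]
```

```bash

python3 -m jog '[{"tx":0,"ty":-1.5,"tz":0,"ax":0,"ay":0,"az":0,"claw":2},{"tx":0,"ty":0,"tz":0,"ax":0,"ay":0,"az":0,"claw":2},{"tx":0,"ty":0,"tz":0,"ax":0,"ay":0,"az":0,"claw":2},{"tx":0,"ty":0,"tz":0,"ax":0,"ay":0,"az":0,"claw":2},{"tx":0,"ty":0,"tz":0,"ax":0,"ay":0,"az":0,"claw":2},{"tx":0,"ty":0,"tz":0,"ax":0,"ay":0,"az":0,"claw":2}]'| sed -n '1,2p;4p'
```

```text
time: 14.6
tool_pos: [525.7, -112.0, 188.7]
contact_force: [7.4, 17.4, 4.6]
```

The latch holds: about 18 N outward with no release. I'll let go of the pull, rise, and look at the handle side, since the torch near it needs checking.

```bash

python3 -m jog '[{"tx":0,"ty":4,"tz":0,"ax":0,"ay":0,"az":0,"claw":2},{"tx":0,"ty":2,"tz":0,"ax":0,"ay":0,"az":0,"claw":42},{"tx":0,"ty":0,"tz":0,"ax":0,"ay":0,"az":0,"claw":42},{"tx":0,"ty":0,"tz":0,"ax":0,"ay":0,"az":0,"claw":42},{"tx":0,"ty":0,"tz":0,"ax":0,"ay":0,"az":0,"claw":42},{"tx":0,"ty":0,"tz":-10,"ax":0,"ay":0,"az":0,"claw":42},{"tx":0,"ty":0,"tz":-25,"ax":0,"ay":0,"az":0,"claw":42},{"tx":0,"ty":0,"tz":-35,"ax":0,"ay":0,"az":0,"claw":42},{"tx":0,"ty":0,"tz":-35,"ax":0,"ay":0,"az":0,"claw":42},{"tx":0,"ty":0,"tz":-25,"ax":0,"ay":0,"az":0,"claw":42},{"tx":0,"ty":30,"tz":0,"ax":0,"ay":0,"az":0,"claw":42},{"tx":0,"ty":35,"tz":0,"ax":0,"ay":0,"az":0,"claw":42},{"tx":0,"ty":35,"tz":0,"ax":0,"ay":0,"az":0,"claw":42},{"tx":0,"ty":35,"tz":0,"ax":0,"ay":0,"az":0,"claw":42},{"tx":0,"ty":30,"tz":0,"ax":0,"ay":0,"az":0,"claw":42},{"tx":0,"ty":10,"tz":0,"ax":0,"ay":0,"az":0,"claw":42},{"tx":0,"ty":0,"tz":0,"ax":0,"ay":0,"az":0,"claw":42},{"tx":0,"ty":0,"tz":0,"ax":0,"ay":0,"az":0,"claw":42}]'
python3 - <<'E'
from h import *
go([562.6,99.6,189],170.9)
inf=info("wrist");np.save("winf.npy",np.r_[inf[2].ravel(),inf[3].ravel()]);w=cams.grab_frame("wrist")
sc=cams.grab_frame("scene");si=cams.grab_frame("side")
for n,i in(("w5",w),("scene2",sc),("side2",si)):cv2.imwrite(f"pics/{n}.png",i)
out=np.zeros((600,800,3),np.uint8)
out[:360,:480]=cv2.resize(w,(480,360))
out[:360,480:800]=cv2.resize(sc[230:410,190:350],(320,360),interpolation=3)
out[360:600,:480]=cv2.resize(si[120:240,160:400],(480,240),interpolation=3)
cv2.imwrite("pics/combo.png",out)
E
```

```text
time: 16.1
tool_pos: [552.9, 61.8, 318.1]
eef_rot: [0.079, 0.997, -0.0, -0.001]
contact_force: [0.9, 0.0, 0.0]
width: 0.492
grip_force: 0.0
t 16.1 pos [552.9  61.8 318.1] psi 170.95 zdir [-0.001 -0.001 -1.   ] shift [ -3.8  39.  129. ] az 0.001 F [0.9 0.  0. ] w 42.0 g 0.0 q [ 0.02 -0.09  1.84 -0.    1.39 -1.4 ]
```

View pics/combo.png

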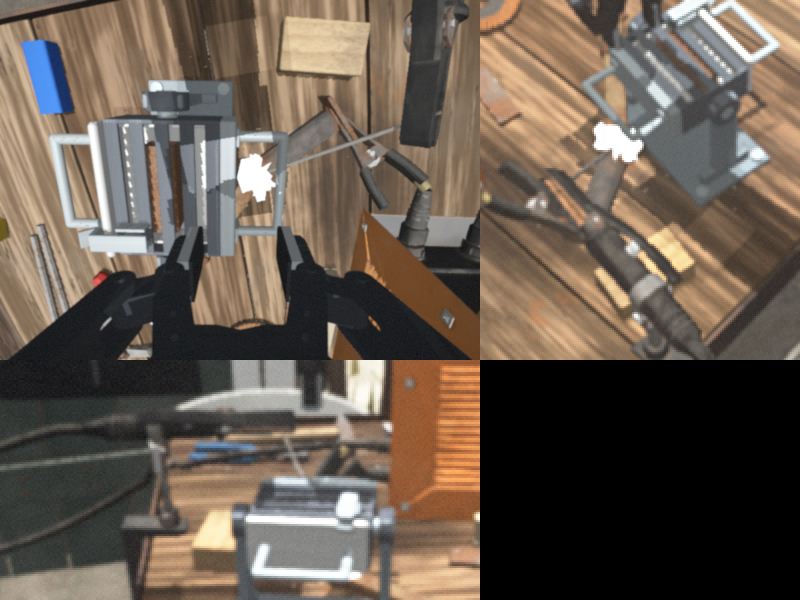

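The picture shows the drawer home with the tube visible through the slots. An electrode rod runs from wrist (527,171) toward a white spatter at (340,233), near the handle bar (≈(373,180–310)). I'll triangulate whether it obstructs.

```bash

python3 - <<'E'
from h import *
I={n:info(n) for n in("scene","side","wrist")}
def T(**k):
    o=[(lambda q:(q[0],q[1][0]))(ray(n,[p],I[n])) for n,p in k.items()];X=tri(o);print(X.round(),{n:np.round(proj(n,X,I[n])[0]-p,1).tolist() for n,p in k.items()})
T(scene=(257.5,300),wrist=(340,233))           # star
T(side=(302.5,157.5),wrist=(527,171))          # rod upper end
T(side=(317,185),wrist=(380,220))
T(scene=(237,318),wrist=(527,171))
T(scene=(237,318),side=(302.5,157.5))
T(side=(307,150.),wrist=(565,188))    # black gun front end bottom
T(scene=(264,276),wrist=(560,5))
# handle bar from wrist
P=onz("wrist",[[375,180],[371,308]],135);print("handle",P.round(1),P.mean(0))
# star if lying on bench
print(onz("wrist",[[340,233]],0),onz("scene",[[257.5,300]],0),onz("wrist",[[527,171],[380,220]],0).round(),onz("side",[[302.5,157.5],[317,185]],0).round(),onz("wrist",[[590,10],[545,190]],0).round())
E
```

```text
[584.  77.  32.] {'scene': [0.8, 0.3], 'wrist': [1.3, 1.7]}
[525. 200. 151.] {'side': [-0.6, 0.2], 'wrist': [0.5, 2.3]}
[553. 107. 119.] {'side': [-1.3, 0.5], 'wrist': [1.0, 4.2]}
[519. 194. 158.] {'scene': [-1.3, -0.7], 'wrist': [-2.5, -4.3]}
[523. 192. 153.] {'scene': [-1.4, -1.1], 'side': [-1.4, 0.8]}
[537. 218. 163.] {'side': [-0.7, 0.3], 'wrist': [0.8, 2.8]}
[464. 137. 294.] {'scene': [4.6, 1.0], 'wrist': [26.1, 29.6]}
handle [[516.6 104.4 135. ]
 [613.6  90.3 135. ]] [565.10557922  97.34805864 135.        ]
[[591.26460937  76.33855299   0.        ]] [[603.22975789  64.41724909   0.        ]] [[555. 280.   0.]
 [584. 121.   0.]] [[532. 564.   0.]
 [568. 353.   0.]] [[413. 339.   0.]
 [579. 299.   0.]]
```

```bash

python3 - <<'E'
from h import *
I={n:info(n) for n in("scene","side","wrist")}
pl={}
for n,p in dict(side=[(302.5,157.5),(317,185)],wrist=[(527,171),(385,218)],scene=[(237,318),(254,303)]).items():
    o,v=ray(n,p,I[n]);m=np.cross(v[0],v[1]);pl[n]=(m/np.linalg.norm(m),o)
for a,b in(("side","wrist"),("scene","wrist"),("side","scene")):
    d=np.cross(pl[a][0],pl[b][0]);print(a,b,"angle sin",np.linalg.norm(d).round(2))
    for y in(200,150,130,110):
        A=np.array([pl[a][0],pl[b][0],[0,1,0]]);X=np.linalg.solve(A,[pl[a][0]@pl[a][1],pl[b][0]@pl[b][1],y]);print(X.round())
E
```

```text
side wrist angle sin 0.13
[517. 200. 173.]
[526. 150. 171.]
[530. 130. 170.]
[534. 110. 169.]
scene wrist angle sin 0.26
[528. 200. 135.]
[548. 150. 101.]
[555. 130.  87.]
[563. 110.  73.]
side scene angle sin 0.16
[559. 200.  78.]
[605. 150.  -4.]
[623. 130. -37.]
[641. 110. -70.]
```

```bash

python3 -m jog '[{"tx":-4,"ty":20,"tz":0,"ax":0,"ay":0,"az":0,"claw":36},{"tx":0,"ty":19,"tz":0,"ax":0,"ay":0,"az":0,"claw":36},{"tx":0,"ty":0,"tz":20,"ax":0,"ay":0,"az":0,"claw":36},{"tx":0,"ty":0,"tz":30,"ax":0,"ay":0,"az":0,"claw":36},{"tx":0,"ty":0,"tz":20,"ax":0,"ay":0,"az":0,"claw":36},{"tx":0,"ty":0,"tz":10,"ax":0,"ay":0,"az":0,"claw":36},{"tx":0,"ty":0,"tz":10,"ax":0,"ay":0,"az":0,"claw":36}]'|sed -n '1,2p;4p'
python3 -m jog '[{"tx":0,"ty":0,"tz":10,"ax":0,"ay":0,"az":0,"claw":36},{"tx":0,"ty":0,"tz":10,"ax":0,"ay":0,"az":0,"claw":36},{"tx":0,"ty":0,"tz":9,"ax":0,"ay":0,"az":0,"claw":36},{"tx":0,"ty":0,"tz":6,"ax":0,"ay":0,"az":0,"claw":36},{"tx":0,"ty":0,"tz":0,"ax":0,"ay":0,"az":0,"claw":36}]'
```

```text
time: 16.83
tool_pos: [563.1, 98.8, 227.3]
contact_force: [-0.7, 1.2, 0.9]
time: 17.25
tool_pos: [562.8, 99.8, 191.9]
eef_rot: [0.079, 0.997, -0.0, -0.001]
contact_force: [-0.6, 0.4, -0.6]
width: 0.42
grip_force: 0.0
```

```bash
python3 -c "
from h import *
go([562.6,99.6,189],170.9)"
```

```text
t 17.25 pos [562.8  99.8 191.9] psi 170.9 zdir [-0.002 -0.    -1.   ] shift [ 0.1 -0.2  2.9] az -0.0 F [-0.6  0.4 -0.6] w 35.8 g 0.0 q [ 0.08  0.05  1.93 -0.    1.17 -1.33]
```

```bash

python3 -m jog '[{"tx":0,"ty":0,"tz":0,"ax":0,"ay":0,"az":0,"claw":2},{"tx":0,"ty":0,"tz":0,"ax":0,"ay":0,"az":0,"claw":2},{"tx":0,"ty":0,"tz":0,"ax":0,"ay":0,"az":0,"claw":2},{"tx":0,"ty":0,"tz":0,"ax":0,"ay":0,"az":0,"claw":2},{"tx":0,"ty":0,"tz":0,"ax":0,"ay":0,"az":0,"claw":2},{"tx":0,"ty":0,"tz":0,"ax":0,"ay":0,"az":0,"claw":2}]' 45
python3 -m jog '[{"tx":0,"ty":-0.6,"tz":-11,"ax":0,"ay":0,"az":0,"claw":2},{"tx":0,"ty":-1.7,"tz":-10.9,"ax":0,"ay":0,"az":0,"claw":2},{"tx":0,"ty":-2.8,"tz":-10.6,"ax":0,"ay":0,"az":0,"claw":2},{"tx":0,"ty":-3.9,"tz":-10.3,"ax":0,"ay":0,"az":0,"claw":2}]'
```

```text
time: 17.75
tool_pos: [563.7, 99.4, 194.2]
eef_rot: [0.079, 0.997, -0.001, 0.001]
contact_force: [-2.1, -5.7, 4.1]
width: 0.098
grip_force: 44.1
time: 18.08
tool_pos: [562.2, 91.8, 234.5]
eef_rot: [0.08, 0.997, 0.002, 0.001]
contact_force: [6.6, 1.1, -9.6]
width: 0.096
grip_force: 43.9
```

```bash

python3 -m jog '[{"tx":0,"ty":-5,"tz":-9.8,"ax":0,"ay":0,"az":0,"claw":2},{"tx":0,"ty":-6,"tz":-9.2,"ax":0,"ay":0,"az":0,"claw":2},{"tx":0,"ty":-6.9,"tz":-8.5,"ax":0,"ay":0,"az":0,"claw":2},{"tx":0,"ty":-7.8,"tz":-7.8,"ax":0,"ay":0,"az":0,"claw":2},{"tx":0,"ty":-8.5,"tz":-6.9,"ax":0,"ay":0,"az":0,"claw":2}]'
python3 -c "
from h import *
go([562.6,99.6,189],170.9)"
```

```text
time: 18.5
tool_pos: [556.9, 60.8, 279.1]
eef_rot: [0.079, 0.997, 0.006, 0.001]
contact_force: [1.3, 13.7, 1.9]
width: 0.097
grip_force: 44.1
t 18.5 pos [556.9  60.8 279.1] psi 170.92 zdir [ 0.002  0.011 -1.   ] shift [ 0.5 38.2 90.5] az 0.0 F [ 1.3 13.7  1.9] w 8.3 g 44.1 q [ 0.01 -0.06  1.88  0.01  1.32 -1.41]
```

```bash

python3 -m jog '[{"tx":0,"ty":-9.2,"tz":-6,"ax":0,"ay":0,"az":0,"claw":2},{"tx":0,"ty":-9.8,"tz":-5,"ax":0,"ay":0,"az":0,"claw":2},{"tx":0,"ty":-10.3,"tz":-3.9,"ax":0,"ay":0,"az":0,"claw":2},{"tx":0,"ty":-10.6,"tz":-2.8,"ax":0,"ay":0,"az":0,"claw":2},{"tx":0,"ty":-10.9,"tz":-1.7,"ax":0,"ay":0,"az":0,"claw":2},{"tx":0,"ty":-11,"tz":-0.6,"ax":0,"ay":0,"az":0,"claw":2}]'
python3 -c "
from h import *
go([562.6-16.6,99.6-103.6,299],170.9)"
```

```text
time: 19.0
tool_pos: [546.8, -0.5, 303.4]
eef_rot: [0.079, 0.997, 0.005, 0.001]
contact_force: [-8.6, 9.3, 16.1]
width: 0.093
grip_force: 48.1
t 19.0 pos [ 5.468e+02 -5.000e-01  3.034e+02] psi 170.98 zdir [ 0.002  0.009 -1.   ] shift [ 0.2 -3.6  4.4] az 0.001 F [-8.6  9.3 16.1] w 7.9 g 48.1 q [-0.1  -0.11  1.88  0.01  1.36 -1.52]
```

```bash

python3 -m jog '[{"tx":0,"ty":-11,"tz":-1,"ax":0,"ay":0,"az":0,"claw":2},{"tx":0,"ty":-10.9,"tz":0.5,"ax":0,"ay":0,"az":0,"claw":2},{"tx":0,"ty":-10.6,"tz":2.8,"ax":0,"ay":0,"az":0,"claw":2},{"tx":0,"ty":-10.3,"tz":3.9,"ax":0,"ay":0,"az":0,"claw":2},{"tx":0,"ty":-9.8,"tz":5,"ax":0,"ay":0,"az":0,"claw":2}]' |sed -n '1,2p;4p'
python3 -c "
from h import *
go([562.6-16.6,99.6-103.6,299],170.9)"
```

```text
time: 19.42
tool_pos: [537.7, -54.4, 288.7]
contact_force: [-7.3, 3.7, 5.6]
t 19.42 pos [537.7 -54.4 288.7] psi 170.91 zdir [-0.002  0.005 -1.   ] shift [ -0.2  51.1 -10.1] az 0.0 F [-7.3  3.7  5.6] w 7.7 g 48.8 q [-0.2  -0.11  1.91  0.    1.34 -1.61]
```

```bash

python3 -m jog '[{"tx":0,"ty":-9.2,"tz":6,"ax":0,"ay":0,"az":0,"claw":2},{"tx":0,"ty":-8.5,"tz":6.9,"ax":0,"ay":0,"az":0,"claw":2},{"tx":0,"ty":-7.8,"tz":7.8,"ax":0,"ay":0,"az":0,"claw":2},{"tx":0,"ty":-6.9,"tz":8.5,"ax":0,"ay":0,"az":0,"claw":2},{"tx":0,"ty":-6,"tz":9.2,"ax":0,"ay":0,"az":0,"claw":2}]' |sed -n '1,2p;4p'
python3 -c "
from h import *
go([562.6-16.6,99.6-103.6,299],170.9)"
```

```text
time: 19.83
tool_pos: [531.0, -92.9, 248.7]
contact_force: [-8.9, 1.7, 2.3]
t 19.83 pos [531.  -92.9 248.7] psi 170.88 zdir [-0.004  0.003 -1.   ] shift [ -0.5  90.3 -50.1] az -0.0 F [-8.9  1.7  2.3] w 8.1 g 50.9 q [-0.27 -0.08  1.95  0.    1.27 -1.69]
```

```bash

python3 -m jog '[{"tx":0,"ty":-5,"tz":9.8,"ax":0,"ay":0,"az":0,"claw":2},{"tx":0,"ty":-3.9,"tz":10.3,"ax":0,"ay":0,"az":0,"claw":2},{"tx":0,"ty":-2.8,"tz":10.6,"ax":0,"ay":0,"az":0,"claw":2},{"tx":0,"ty":-1.7,"tz":9,"ax":0,"ay":0,"az":0,"claw":2},{"tx":0,"ty":-0.6,"tz":5,"ax":0,"ay":0,"az":0,"claw":2},{"tx":0,"ty":0,"tz":3,"ax":0,"ay":0,"az":0,"claw":2}]' |sed -n '1,2p;4p'
python3 -c "
from h import *
go([562.6-16.6,99.6-103.6,299],170.9)"
```

```text
time: 20.33
tool_pos: [528.4, -107.4, 199.7]
contact_force: [-8.1, -3.3, 3.1]
t 20.33 pos [ 528.4 -107.4  199.7] psi 170.87 zdir [-0.006  0.001 -1.   ] shift [ -0.4 104.9 -99.3] az -0.001 F [-8.1 -3.3  3.1] w 8.4 g 53.9 q [-0.3  -0.03  1.99 -0.    1.19 -1.71]
```

```bash

python3 -m jog '[{"tx":0,"ty":0,"tz":3,"ax":0,"ay":0,"az":0,"claw":2},{"tx":0,"ty":0,"tz":3,"ax":0,"ay":0,"az":0,"claw":2},{"tx":0,"ty":0,"tz":0,"ax":0,"ay":0,"az":0,"claw":2}]' |sed -n '1,2p;4p'

```

```text
time: 20.58
tool_pos: [528.4, -107.6, 193.7]
contact_force: [-6.6, -4.5, -1.3]
```

```bash

python3 -m jog '[{"tx":0,"ty":0,"tz":2,"ax":0,"ay":0,"az":0,"claw":2},{"tx":0,"ty":0,"tz":2,"ax":0,"ay":0,"az":0,"claw":2},{"tx":0,"ty":0,"tz":0,"ax":0,"ay":0,"az":0,"claw":2}]' |sed -n '1,2p;4p'

```

```text
time: 20.83
tool_pos: [528.5, -107.6, 191.7]
contact_force: [-12.1, -3.1, 10.0]
```

```bash

python3 -m jog '[{"tx":2,"ty":0,"tz":2,"ax":0,"ay":0,"az":0,"claw":2},{"tx":0,"ty":0,"tz":0,"ax":0,"ay":0,"az":0,"claw":2}]' |sed -n '1,2p;4p'
python3 -m jog '[{"tx":0,"ty":0,"tz":-2,"ax":0,"ay":0,"az":0,"claw":36},{"tx":0,"ty":0,"tz":0,"ax":0,"ay":0,"az":0,"claw":36},{"tx":0,"ty":0,"tz":0,"ax":0,"ay":0,"az":0,"claw":36},{"tx":0,"ty":0,"tz":0,"ax":0,"ay":0,"az":0,"claw":36},{"tx":0,"ty":0,"tz":0,"ax":0,"ay":0,"az":0,"claw":36},{"tx":0,"ty":0,"tz":-10,"ax":0,"ay":0,"az":0,"claw":36},{"tx":0,"ty":0,"tz":-20,"ax":0,"ay":0,"az":0,"claw":36},{"tx":0,"ty":0,"tz":-30,"ax":0,"ay":0,"az":0,"claw":36},{"tx":0,"ty":0,"tz":-30,"ax":0,"ay":0,"az":0,"claw":36},{"tx":0,"ty":0,"tz":-30,"ax":0,"ay":0,"az":0,"claw":36},{"tx":0,"ty":0,"tz":0,"ax":0,"ay":0,"az":0,"claw":36},{"tx":0,"ty":0,"tz":0,"ax":0,"ay":0,"az":0,"claw":36}]'
cat > chk.py <<'E'
from h import *
I={n:info(n) for n in("scene","side","wrist")}
y=np.radians(-9.06);c,s=np.cos(y),np.sin(y);pv=np.array([546,-4,135.])
W=lambda x,yy,z:pv+[c*x-s*yy,s*x+c*yy,z]
for n in I:
    im=cams.grab_frame(n);cv2.imwrite(f"pics/{n}9.png",im)
    print(n,"exp handle(-y)",proj(n,W(0,-105,0),I[n])[0].round(),"pull(+y)",proj(n,W(0,106,0),I[n])[0].round())
    for t in("tube","drawer","sleeve","tin","tape","block"):
        for r in cams.regions_of(n,t):
            ys,xs=np.nonzero(r["pixels"]);print(" ",t,round(r["p"],2),np.round(r["position"]),(xs.min(),xs.max(),ys.min(),ys.max()),np.median(im[ys,xs],0))
E
python3 chk.py
```

```text
time: 21.0
tool_pos: [528.1, -107.6, 191.7]
contact_force: [-8.9, -2.8, 13.9]
time: 22.0
tool_pos: [529.2, -107.4, 314.6]
eef_rot: [0.079, 0.997, -0.001, 0.003]
contact_force: [0.2, -0.0, -0.6]
width: 0.422
grip_force: 0.0
scene exp handle(-y) [325. 241.] pull(+y) [254. 286.]
  tube 0.73 [371. 282.] (np.int64(357), np.int64(388), np.int64(266), np.int64(295)) [254. 159.  83.]
  tube 0.17 [290. 265.] (np.int64(241), np.int64(340), np.int64(229), np.int64(299)) [153. 146. 141.]
  drawer 0.56 [268. 277.] (np.int64(241), np.int64(290), np.int64(252), np.int64(299)) [217.  217.5 210. ]
  sleeve 0.8 [290. 262.] (np.int64(241), np.int64(340), np.int64(229), np.int64(300)) [154. 147. 142.]
  tin 0.53 [406. 219.] (np.int64(396), np.int64(418), np.int64(207), np.int64(225)) [ 63. 105. 121.]
  tape 0.65 [360. 207.] (np.int64(349), np.int64(376), np.int64(192), np.int64(217)) [ 62. 121. 144.]
  block 0.64 [361. 204.] (np.int64(349), np.int64(375), np.int64(192), np.int64(217)) [ 61. 121. 144.]
  block 0.63 [276. 364.] (np.int64(247), np.int64(297), np.int64(344), np.int64(389)) [153. 206. 238.]

[... 942 characters left out ...]
7 [574. 244.] (np.int64(537), np.int64(639), np.int64(160), np.int64(342)) [205. 204. 197.]
  drawer 0.26 [472. 241.] (np.int64(311), np.int64(639), np.int64(116), np.int64(345)) [142. 134. 129.]
  sleeve 0.8 [478. 239.] (np.int64(311), np.int64(639), np.int64(116), np.int64(344)) [142. 134. 129.]
  tin 0.76 [ 22. 219.] (np.int64(0), np.int64(53), np.int64(181), np.int64(254)) [ 81.  90. 101.]
  tin 0.31 [574. 243.] (np.int64(538), np.int64(639), np.int64(160), np.int64(342)) [207. 205. 199.]
  tape 0.97 [105. 313.] (np.int64(58), np.int64(145), np.int64(286), np.int64(342)) [ 66. 129. 150.]
  block 0.86 [593.  60.] (np.int64(546), np.int64(639), np.int64(19), np.int64(101)) [137. 173. 198.]
```

The numbers agree: the handle bar is at −y, level with the axis. The pull is at +y in its latched position, the tube is no longer visible on the bench, and the tin, tape and block are unmoved. Handing in.

```bash
python3 -c "
from bench import manip
print(manip.sign_off())"
```

```text
the job is handed in; nothing more can be done
None
```

The tube is in the drawer, which latched and held a tug of about 18 N. The box is turned fully over against its stop with everything released, and I handed the job in at about 22 s; the final state was checked by camera readings, not by viewing a picture.

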